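# Shut and latch the open gun-spares case

### The job

Two identical grey steel cases for spray-gun spares stand on the paint-mixing bench: one is already latched, the other still has its lid up. Shut the lid of the open case fully, then turn that case's turnbutton straight across so that it lies over the lid and secures it. Leave the turnbutton of the latched case as it is.

Things in the scene. Friction and masses are not known exactly. Their poses are not given: they have to be found in the camera images.
- open_case: Grey steel case, fixed, lid partly open: 170 (its x) x 200 (y) x 62 mm. Origin: centre of its underside; z up. Lid hinge along its -x edge (x=-85, z=62 mm); the lid's free edge and the turnbutton are on +x, away from the robot. Shut lid's top: z=69 mm. A latch post, 50 mm wide, stands at x=85 to 131 mm, top z=71 mm; the turnbutton turns on it about an upright axis at x=115, y=0.
- open_case_lid (a joint): Lid hinge of the open case. Lid: plate 172 mm from hinge to free edge, 204 wide, 6 thick, no handle; its underside passes through the hinge line. 0 = fully shut, level (a stop); grows as the free edge rises; starts at 0.35 to 0.75 rad. Stiff: stays where left; 1 to 4 N down near the free edge closes it.
- open_case_turn (a joint): Turnbutton angle, open case. 0 = pointer across the lid along the case's -x (secured); grows anticlockwise from above; 1.57 = pointer along the case's -y, clear of the lid. Starts at 1.2 to 1.5, stops at -0.08 and 1.65. Light friction (0.06 N m), stays where left. Pinch the hub and turn clockwise, or push the pointer round from the side.
- open_case_hub (a point): On the turnbutton's axis, half-way up the hub, 86 mm above the bench. The turnbutton is a dark steel bar 14 mm wide: a hub 44 mm long, 72 to 100 mm above the bench, and a lower pointer, 72 to 84 mm, reaching 62 mm from the axis. The point's -x points along the pointer, z up; it turns with it.
- latched_case_tip (a point): End of the turnbutton's pointer on the other, identical case, whose lid is already shut and latched: 62 mm from its turnbutton's axis, 78 mm above the bench, over its lid. Its frame's +x points from the pointer's end to the turnbutton's axis, z up. To be left alone.

How it is judged (in metres and radians):
On the way, in this order (a step that is already met when the one before it is completed fails the run):
1. the open case's lid is fully shut while its turnbutton is still clear of it (value of joint open_case_lid below 0.05 rad and value of joint open_case_turn above 1 rad), for 0.2 s.
2. the turnbutton is turned across the shut lid (value of joint open_case_turn below 0.3 rad and value of joint open_case_lid below 0.05 rad), for 0.2 s.
At the end, for the whole second after the job is handed in: The lid that was open is shut (hinge below 0.05 rad), its turnbutton points across the lid within 0.3 rad of straight, and the pointer of the other case's turnbutton is within 15 mm of where it began (all of step 2 and distance of latched_case_tip from where it was at the start of the episode below 0.015 m); the robot touches nothing.
It fails at once if the latched case's turnbutton is turned (its end moves more than 15 mm) (distance of latched_case_tip from where it was at the start of the episode above 0.015 m).
It also fails if it takes over 40 s, if anything falls off the work surface, if the arm or the gripper's body presses on something with over 40 N, if the wrist force passes 120 N, or if a joint passes its speed limit or range.

### The arm

A 7-joint arm with a two-finger parallel gripper is mounted at the origin on the work surface. World frame = base frame: x ahead of the robot, y to its left, z up, the work surface at z = 0. Lengths are in mm, angles in rad, forces in N, time in s.
With the tool pointing down it reaches from about 400 to 875 mm from the base axis. Payload 19.3 kg.
Tool frame: the origin (TCP) lies midway between the tips of the shut fingers; the grasp point (between the pads) lies 19 mm behind it; x points along the fingers, y is the direction in which the jaws open and shut, and the axes are right-handed (so a half turn about x gives the same grasp; the last joint's range is limited). The gripper opens to 85 mm and grips with 20 to 120 N. Pads are 22 mm wide; open, the fingers measure 114 mm over their backs; the gripper's body (76 mm by 85 mm) begins 54 mm behind the grasp point. The pads swing forward as they close: fully open they stand 13 mm farther back than shut.
Start: joints at [1.111, 0.521, -0.036, 1.599, 0.021, 1.021, -0.113], TCP at [237.474, -578.118, 231.291] pointing down, gripper open.
Joint ranges: [-2.91, 2.91], [-0.3, 2.13], [-1.5, 1.42], [0.17, 2.43], [-1.26, 4.41], [0.16, 1.93], [-2.52, 2.52]. Speed limits (rad/s): [1.89, 1.89, 2.39, 2.39, 3.01, 3.01, 3.01].

### API

Orientations are given as a 3x3 rotation matrix whose columns are the frame's x, y, z axes.
In Python, from bench import manip gives the robot as it stands.
- The arm moves only by the tool servo_tool, never from a script. Its argument "motion" is a list of rows, each a list of 3 entries, a list of its own where there are three numbers: the turn, a rotation vector about the tool's x, y, z in rad, then the shift along the tool's x, y, z in mm, then the opening, from 0 (shut) to 1 (fully open). A call has 1 to 20 rows; each row shifts and turns the commanded pose from where the row before left it, along the tool's axes as they then stand; what a row does not reach is not made up. A row lasts 1/10 s, in which the tool goes at most 50 mm and 8.59 degrees, less where a joint would pass 70% of its speed; a pose out of reach is approached as far as the arm can. A call is refused whole if a number of a shift passes 50 or a number of a turn 0.15, either way. A call with a gripper value outside its range is refused whole. The fingers move at their own pace and stop on an object; the grip force is fixed at half the most. Time passes only in rows, so rows that do not move let the fingers close. It gives the time, the measured TCP pose, the force and the opening at its end, in the units of the state.
- manip.observe(): the state, without advancing time (a new reading comes with each control period).
- manip.snapshot(name): name is "scene" or "top" or "wrist"; returns a dict with "image" (400x640x3 uint8, red, green, blue), "vertical_fov" (degrees; the focal length in pixels is half the picture's height over the tangent of half this angle, whatever the lens; pixels are square), "cx", "cy" (the principal point, pixels), "R" (3x3) and "t" (3): a world point X has camera coordinates R X + t. Camera axes: x right, y down, z forward; pixel columns grow to the right and rows downward; lengths in mm; the calibration is good to about 2 mm. A picture is of the moment at which its call begins. There is no depth.
- manip.finish_job(): hands the job in, once; it reports no verdict.
The state is a dict: "t": time; "joint_pos": joint angles; "joint_velocities": joint speeds; "joint_torque": joint torques, N m; "eef_pos": TCP position; "eef_rot": TCP orientation; "contact_force": force on the tool from outside, world axes, zero at the start; "ft_torque": the same for the moment, N m; "opening": finger opening in mm.
Only numpy, scipy, OpenCV 4.12 (cv2) and the standard library are available. Lean on these libraries where they do the work, as an engineer would, in place of code of your own. Each camera call takes 0.05 s, during which the arm holds its last target. There are 200 camera calls.

## Working session

There is one attempt and no reset: what is moved stays moved. The work goes in short steps, Python scripts to look and compute and a tool call to move; the robot and the scene stay as the last step left them, time stands still between calls to the robot, and variables do not carry over. Pictures are saved under pics/ and viewed, about 8 in all and at most 12, crops included, and the job is handed in when it is done.

Besides the shell and the picture viewer there is one more tool, called after "Request:" as a command line: name --argument value ..., lists and objects as JSON in quotes. servo_tool: Moves the arm, as the interface text tells. Its arguments: {"type":"object","properties":{"motion":{"type":"array"}},"required":["motion"]}

```bash
mkdir -p pics; cat > h.py <<'E'
import numpy as np, cv2
from bench import manip
def snap(n,f):
    s=manip.snapshot(n); cv2.imwrite(f'pics/{f}.png',np.array(s['image'])[:,:,::-1])
    np.savez(f'pics/{f}.npz',**{k:np.array(v) for k,v in s.items()}); return s
def ray(s,u,v,z):
    f=200/np.tan(np.radians(float(s['vertical_fov']))/2); R=np.array(s['R']);t=np.array(s['t'])
    c=-R.T@t; d=R.T@np.array([(u-float(s['cx']))/f,(v-float(s['cy']))/f,1]); return c+d*(z-c[2])/d[2]
def proj(s,X):
    f=200/np.tan(np.radians(float(s['vertical_fov']))/2); p=np.array(s['R'])@np.array(X)+np.array(s['t'])
    return np.array([float(s['cx'])+f*p[0]/p[2],float(s['cy'])+f*p[1]/p[2]])
E
python3 - <<'E'
from h import *
o=manip.observe();print(o)
for n in('top','scene'):
    s=snap(n,n+'0');print(n,s['vertical_fov'],s['cx'],s['cy'],-np.array(s['R']).T@np.array(s['t']),np.round(s['R'],3).tolist())
E
```

```text
{'t': 0.0, 'joint_pos': array([ 1.11078301,  0.52201081, -0.03636402,  1.60000968,  0.02121993,
        1.02108945, -0.11281523]), 'joint_velocities': array([-2.39083191e-04,  2.09475612e-05,  1.01803069e-03,  2.69911101e-04,
        1.36427666e-03,  6.28411108e-04, -1.50141565e-03]), 'joint_torque': array([ 4.99409780e-04, -9.27107263e+01,  1.98018260e+00, -3.69946754e+01,
        1.80492376e-02,  8.05686781e-03,  5.52433073e-05]), 'eef_pos': array([ 237.36176879, -577.80779474,  230.7267224 ]), 'eef_rot': array([[-5.02451522e-04,  3.80031181e-01, -9.24973539e-01],
       [ 1.01389128e-03, -9.24972987e-01, -3.80031505e-01],
       [-9.99999360e-01, -1.12877001e-03,  7.94437834e-05]]), 'contact_force': array([-0.19308355,  0.02187555,  0.95065327]), 'ft_torque': array([-0.00781264, -0.00539165, -0.02132063]), 'opening': 85.73920947522213}
top 50.86918970598939 320.42851510881195 197.54305659870997 [451.75381115  -5.55256181 908.06841854] [[-0.011, -1.0, 0.002], [-0.999, 0.011, -0.043], [0.043, -0.002, -0.999]]
scene 52.88406042847261 315.1248763006761 196.83388131292176 [ 982.66644927 -127.24976955  660.35700445] [[0.236, 0.972, -0.004], [0.752, -0.185, -0.632], [-0.615, 0.146, -0.775]]
```

View pics/top0.png

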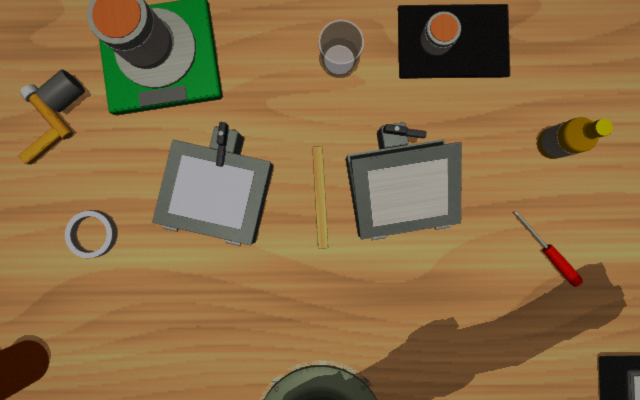

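View pics/scene0.png

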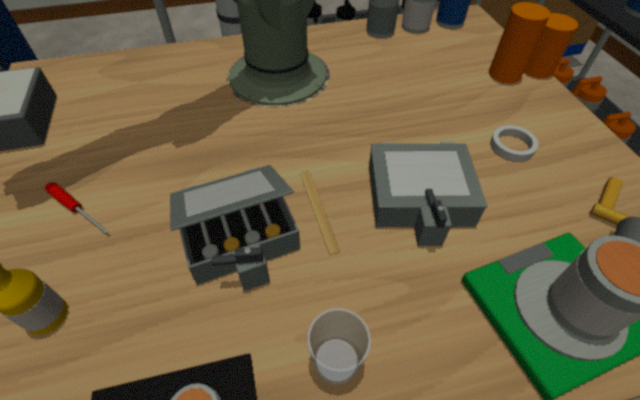

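The top view shows the latched case at about (213,190), with its pointer over the lid. The open case is at about (405,190), with its lid up and its turnbutton near (400,132), pointer to the right (-y). I'll crop and enlarge both views of it.

```bash
python3 - <<'E'
import cv2,numpy as np
a=cv2.imread('pics/top0.png')[110:250,335:475];b=cv2.imread('pics/scene0.png')[160:300,160:300+20]
a=cv2.resize(a,(400,400),interpolation=cv2.INTER_CUBIC);b=cv2.resize(b,None,fx=400/160,fy=400/160,interpolation=cv2.INTER_CUBIC)
b=cv2.copyMakeBorder(b,0,50,0,0,cv2.BORDER_CONSTANT)
c=np.clip(np.hstack([a,b[:400]]).astype(float)*1.6,0,255).astype(np.uint8)
cv2.imwrite('pics/crop.png',c)
E
```

```text
(no output)
```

View pics/crop.png

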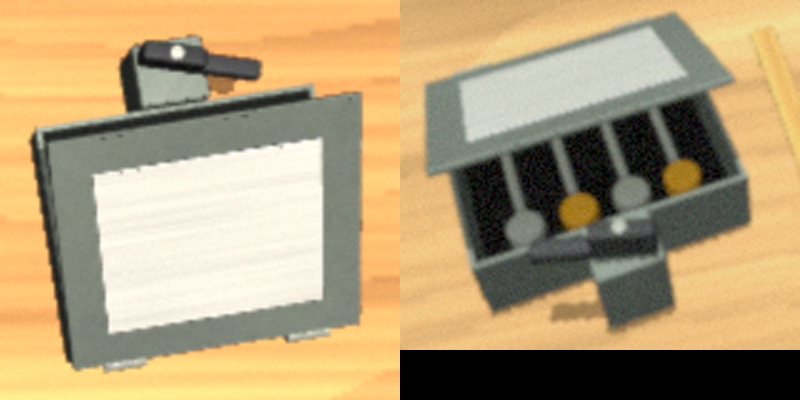

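```bash
python3 - <<'E'
from h import *
T=np.load('pics/top0.npz');S=np.load('pics/scene0.npz')
t=lambda x,y:(335+x/2.857,110+y/2.857)
s=lambda x,y:(160+(x-400)/2.5,160+y/2.5)
p=lambda n,v:print(n,np.round(v,1))
p('hub top',ray(T,*t(177,52),100));p('hub scene',ray(S,*s(618,227),100))
p('tip top',ray(T,*t(262,69),80));p('tip scene',ray(S,*s(531,248),78))
a=ray(T,*t(35,132),62);b=ray(T,*t(312,87),62);p('rimL',a);p('rimR',b)
d=a-b;yaw=np.arctan2(-d[0],d[1]);print('yaw rim',yaw)
c=ray(T,*t(75,367),62);d2=ray(T,*t(360,325),62);p('hingeL',c);p('hingeR',d2);d=c-d2;yh=np.arctan2(-d[0],d[1]);print('yaw hinge',yh,np.linalg.norm(d))
# scene rim: front corners
e=ray(S,*s(748,176),62);g=ray(S,*s(474,266),62);p('scene rim+y',e);p('rim-y',g);d=e-g;print(np.arctan2(-d[0],d[1]),np.linalg.norm(d))
yaw=np.arctan2(-d[0],d[1])
hub=(ray(T,*t(177,52),100)+ray(S,*s(618,227),100))/2
ex=np.array([np.cos(yaw),np.sin(yaw),0]);ey=np.array([-ex[1],ex[0],0])
org=hub-115*ex;org[2]=0
p('org',org);p('rimmid-85ex',(e+g)/2-85*ex);p('hingemid+85',(c+d2)/2+85*ex)
# lid angle: free corners
for th in np.arange(.3,.8,.05):
    r=[]
    for sy in(102,-102):
        P=org+[0,0,62]+ex*(-85+172*np.cos(th)-6*np.sin(th))+ey*sy+np.array([0,0,172*np.sin(th)+6*np.cos(th)])
        r+=[proj(T,P),proj(S,P)]
    print(round(th,2),np.round(r,1).tolist())
print('obs',t(47,138),s(733,78),t(362,93),s(427,170))
tip=(ray(T,*t(262,69),80)+ray(S,*s(531,248),78))/2-hub
print('turn',(np.arctan2(tip[1],tip[0])-yaw-np.pi+2*np.pi)%(2*np.pi),np.hypot(*tip[:2]))
E
```

```text
hub top [ 619.5 -156.9  100. ]
hub scene [ 620.9 -155.4  100. ]
tip top [ 611.1 -219.5   80. ]
tip scene [ 609.1 -214.9   78. ]
rimL [571.4 -62.4  62. ]
rimR [ 601.3 -259.4   62. ]
yaw rim 0.15094801602899255
hingeL [405.3 -88.2  62. ]
hingeR [ 432.5 -289.1   62. ]
yaw hinge 0.1346067510313438 202.74230566677522
scene rim+y [576.1 -60.8  62. ]
rim-y [ 603.7 -255.7   62. ]
0.1405652723990894 196.91804277969163
org [ 506.3 -172.3    0. ]
rimmid-85ex [ 505.7 -170.2   62. ]
hingemid+85 [ 503.  -176.8   62. ]
0.3 [[348.2, 153.3], [297.3, 208.0], [454.7, 137.2], [176.4, 246.1]]
0.35 [[348.7, 154.3], [296.5, 203.8], [456.3, 137.9], [174.6, 241.8]]
0.4 [[349.3, 155.5], [295.6, 199.4], [458.0, 139.0], [172.9, 237.3]]
0.45 [[349.9, 156.9], [294.7, 194.9], [459.8, 140.2], [171.1, 232.7]]
0.5 [[350.6, 158.6], [293.6, 190.2], [461.5, 141.8], [169.3, 227.8]]
0.55 [[351.2, 160.6], [292.5, 185.4], [463.3, 143.6], [167.5, 222.8]]
0.6 [[352.0, 162.8], [291.3, 180.5], [465.1, 145.6], [165.7, 217.7]]
0.65 [[352.7, 165.3], [290.0, 175.5], [466.9, 147.9], [163.8, 212.5]]
0.7 [[353.5, 168.0], [288.6, 170.5], [468.8, 150.4], [162.0, 207.2]]
0.75 [[354.3, 170.9], [287.2, 165.4], [470.6, 153.2], [160.2, 201.8]]
obs (351.4508225411271, 158.30241512075602) (293.2, 191.2) (461.70633531676583, 142.55162758137908) (170.8, 228.0)
turn 1.2662243139813114 61.84583641758537
```

Case located: origin about (506,-172), yaw 0.14, lid about 0.50 rad, turn about 1.27. The sizes check out. I'll align the tool with the case, shut the fingers and move over the lid.

Request:
servo_tool --motion '[[[0.125,0,0],[0,0,0],0],[[0.125,0,0],[0,0,0],0],[[0,0,0],[0,-29,-26],0],[[0,0,0],[0,-29,-26],0],[[0,0,0],[0,-29,-26],0],[[0,0,0],[0,-29,-26],0],[[0,0,0],[0,-29,-26],0],[[0,0,0],[0,-29,-26],0],[[0,0,0],[0,-29,-26],0],[[0,0,0],[0,-29,-26],0],[[0,0,0],[0,-29,-26],0],[[0,0,0],[0,-29,-26],0],[[0,0,0],[0,-29,-26],0],[[0,0,0],[0,-29,-26],0],[[0,0,0],[0,-29,-26],0],[[0,0,0],[0,-29,-26],0],[[0,0,0],[0,0,0],0]]'

```text
t: 1.8
eef_pos: [543.6, -120.1, 230.9]
eef_rot: [[0.0, 0.145, -0.989], [0.002, -0.989, -0.145], [-1.0, -0.002, -0.001]]
contact_force: [-0.3, 0.1, -0.4]
opening: -0.4
```

Request:
servo_tool --motion '[[[0,0,0],[28,0,0],0],[[0,0,0],[28,0,0],0],[[0,0,0],[28,0,0],0],[[0,0,0],[8,0,0],0],[[0,0,0],[8,0,0],0],[[0,0,0],[8,0,0],0],[[0,0,0],[8,0,0],0],[[0,0,0],[8,0,0],0],[[0,0,0],[8,0,0],0],[[0,0,0],[8,0,0],0],[[0,0,0],[8,0,0],0],[[0,0,0],[8,0,0],0],[[0,0,0],[0,0,0],0]]'

```text
t: 3.1
eef_pos: [540.7, -125.3, 74.1]
eef_rot: [[-0.002, 0.139, -0.99], [0.0, -0.99, -0.139], [-1.0, -0.001, 0.002]]
contact_force: [-0.0, -0.5, 0.3]
opening: -0.1
```

Request:
servo_tool --motion '[[[0,0,0],[2,0,0],0],[[0,0,0],[2,0,0],0],[[0,0,0],[1,0,0],0],[[0,0,0],[1,0,0],0],[[0,0,0],[0,0,0],0],[[0,0,0],[0,0,0],0]]'

```text
t: 3.7
eef_pos: [541.4, -125.4, 69.3]
eef_rot: [[0.0, 0.139, -0.99], [-0.0, -0.99, -0.139], [-1.0, 0.0, -0.0]]
contact_force: [-0.2, -0.2, 0.5]
opening: -0.2
```

```bash
python3 - <<'E'
from h import *
s=snap('scene','scene1');s2=snap('top','top1')
a=np.array(s['image'])[140:300,150:310,::-1];b=np.array(s2['image'])[100:260,330:490,::-1]
c=np.hstack([cv2.resize(q,(400,400),interpolation=cv2.INTER_CUBIC) for q in(a,b)])
cv2.imwrite('pics/c1.png',np.clip(c*1.6,0,255).astype(np.uint8));print(manip.observe()['contact_force'])
E
```

```text
[ 0.69854024 -0.13102048  0.53026093]
```

View pics/c1.png

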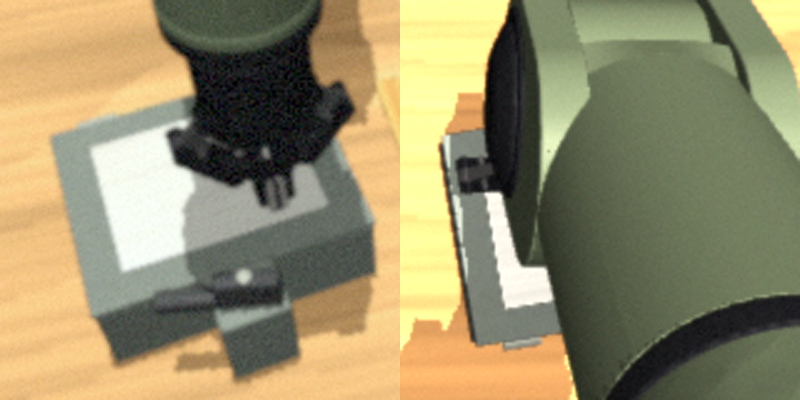

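The lid looks shut, fingers touching it near (275,200) in the crop and the turnbutton still clear of it. I'll press until the force shows the stop.

Request:
servo_tool --motion '[[[0,0,0],[1,0,0],0],[[0,0,0],[1,0,0],0],[[0,0,0],[0,0,0],0],[[0,0,0],[0,0,0],0]]'

```text
t: 4.2
eef_pos: [541.5, -125.5, 68.0]
eef_rot: [[0.001, 0.139, -0.99], [-0.0, -0.99, -0.139], [-1.0, 0.0, -0.0]]
contact_force: [-4.3, 1.7, 15.9]
opening: -0.0
```

Request:
servo_tool --motion '[[[0,0,0],[-25,0,0],0],[[0,0,0],[-30,0,0],0],[[0,0,0],[0,25,-24],0],[[0,0,0],[0,25,-24],0],[[0,0,0],[0,25,-24],0],[[0,0,0],[0,25,-24],0],[[0,0,0],[0,0,0],0],[[0,0,0],[20,0,0],0],[[0,0,0],[0,0,0],0]]'

```text
t: 5.1
eef_pos: [648.8, -210.4, 99.9]
eef_rot: [[-0.004, 0.139, -0.99], [0.001, -0.99, -0.14], [-1.0, -0.002, 0.003]]
contact_force: [-0.9, -0.1, 0.1]
opening: 0.2
```

```bash
python3 - <<'E'
from h import *
s=snap('scene','scene2');w=snap('wrist','wrist2')
a=np.array(s['image'])[160:320,140:300,::-1]
c=np.hstack([cv2.resize(a,(400,400),interpolation=cv2.INTER_CUBIC),cv2.resize(np.array(w['image'])[:,120:520,::-1],(400,400))])
cv2.imwrite('pics/c2.png',np.clip(c*1.5,0,255).astype(np.uint8));p=manip.observe()['eef_pos'];print(p)
r=p-np.array([620.2,-156.2,0]);print('case rel axis',r[0]*.99+r[1]*.14,-r[0]*.14+r[1]*.99)
E
```

```text
[ 649.97449586 -210.61857661  102.29412861]
case rel axis 21.85815017857611 -58.04282026028009
```

View pics/c2.png

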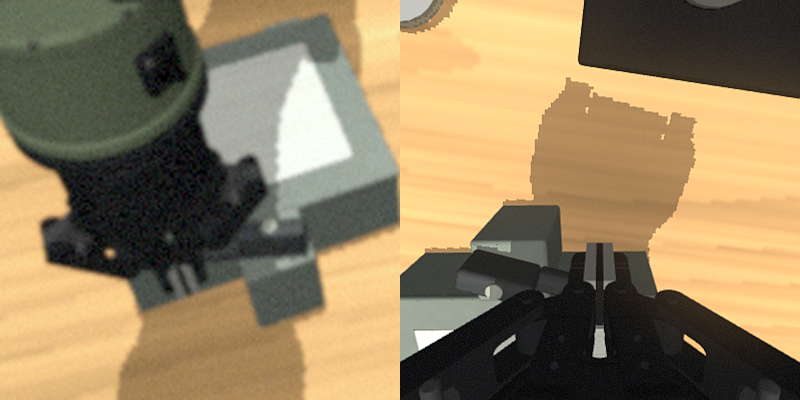

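The lid is flat, and the finger tips (180,280 in the scene crop) are on the far (+x) side of the pointer. Next I'll go down beside it.

Request:
servo_tool --motion '[[[0,0,0],[13,0,0],0],[[0,0,0],[13,0,0],0],[[0,0,0],[0,0,0],0],[[0,0,0],[0,0,0],0]]'

```text
t: 5.6
eef_pos: [650.1, -210.9, 75.9]
eef_rot: [[-0.001, 0.139, -0.99], [0.0, -0.99, -0.139], [-1.0, -0.0, 0.001]]
contact_force: [-0.4, -0.9, 0.1]
opening: 0.1
```

Request:
servo_tool --motion '[[[0,0,0],[0,-2.5,10],0],[[0,0,0],[0,-2.5,10],0],[[0,0,0],[0,-0.5,7],0],[[0,0,0],[0,-1,7],0],[[0,0,0],[0,-2,6],0],[[0,0,0],[0,-2.5,6],0],[[0,0,0],[0,-3.5,5.5],0],[[0,0,0],[0,-4,5.5],0],[[0,0,0],[0,-5,4.5],0],[[0,0,0],[0,-5,4],0],[[0,0,0],[0,-4,2.5],0],[[0,0,0],[0,-4,2],0],[[0,0,0],[0,0,0],0],[[0,0,0],[0,0,0],0]]'

```text
t: 7.0
eef_pos: [575.9, -184.5, 76.2]
eef_rot: [[-0.0, 0.139, -0.99], [0.0, -0.99, -0.139], [-1.0, -0.0, 0.0]]
contact_force: [0.1, -0.9, -1.0]
opening: 0.1
```

```bash
python3 - <<'E'
from h import *
s=snap('scene','scene3');w=snap('wrist','wrist3')
a=np.array(s['image'])[160:320,140:300,::-1]
c=np.hstack([cv2.resize(a,(400,400),interpolation=cv2.INTER_CUBIC),cv2.resize(np.array(w['image'])[:,120:520,::-1],(400,400))])
cv2.imwrite('pics/c3.png',np.clip(c*1.5,0,255).astype(np.uint8));o=manip.observe();p=o['eef_pos'];print(p,o['contact_force'])
r=p-np.array([620.2,-156.2,0]);print('case rel axis',r[0]*.99+r[1]*.14,-r[0]*.14+r[1]*.99)
E
```

```text
[ 575.92917836 -184.71142104   76.19043287] [ 0.06048916 -0.41827746 -1.22240136]
case rel axis -47.81971236845624 -22.028391802631212
```

View pics/c3.png

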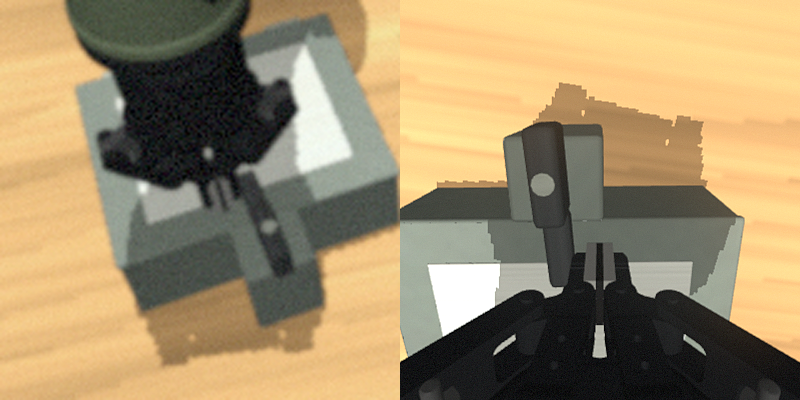

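The turnbutton is nearly across, about 0.15 rad off straight: hub at (542,183) and pointer end at (560,285) in the wrist view. I'll push another 6 mm, then back off and lift away.

Request:
servo_tool --motion '[[[0,0,0],[0,-2,0],0],[[0,0,0],[0,-2,0],0],[[0,0,0],[0,-2,0],0],[[0,0,0],[0,0,0],0],[[0,0,0],[0,0,0],0],[[0,0,0],[0,0,0],0],[[0,0,0],[0,10,0],0],[[0,0,0],[0,10,0],0],[[0,0,0],[-25,0,0],0],[[0,0,0],[-30,0,0],0],[[0,0,0],[-30,20,0],0],[[0,0,0],[-30,30,0],0],[[0,0,0],[0,40,0],0],[[0,0,0],[0,40,0],0],[[0,0,0],[0,40,0],0],[[0,0,0],[0,40,0],0],[[0,0,0],[0,40,0],0],[[0,0,0],[0,0,0],0]]'

```text
t: 8.9
eef_pos: [610.3, -453.2, 190.3]
eef_rot: [[-0.001, 0.133, -0.991], [-0.003, -0.991, -0.133], [-1.0, 0.002, 0.002]]
contact_force: [-0.0, -0.2, -0.2]
opening: 0.2
```

```bash
python3 - <<'E'
from h import *
s=snap('scene','scene4');w=snap('top','top4')
a=np.array(s['image'])[140:300,160:320,::-1];b=np.array(w['image'])[100:260,330:490,::-1]
c=np.hstack([cv2.resize(a,(400,400),interpolation=cv2.INTER_CUBIC),cv2.resize(b,(400,400),interpolation=cv2.INTER_CUBIC)])
cv2.imwrite('pics/c4.png',np.clip(c*1.5,0,255).astype(np.uint8));o=manip.observe();print(o['eef_pos'],o['contact_force'])
for n,k,sl in(('top',w,(slice(100,260),slice(130,300))),('scene',s,(slice(130,270),slice(350,500)))):
    d=np.abs(np.array(k['image'])[sl].astype(int)-np.load(f'pics/{n}0.npz')['image'][sl]).max(2);print(n,'latched changed px',(d>50).sum())
E
```

```text
[ 611.80183228 -447.74254586  190.50966515] [ 0.66494528  1.14684505 -0.39342304]
top latched changed px 0
scene latched changed px 0
```

View pics/c4.png

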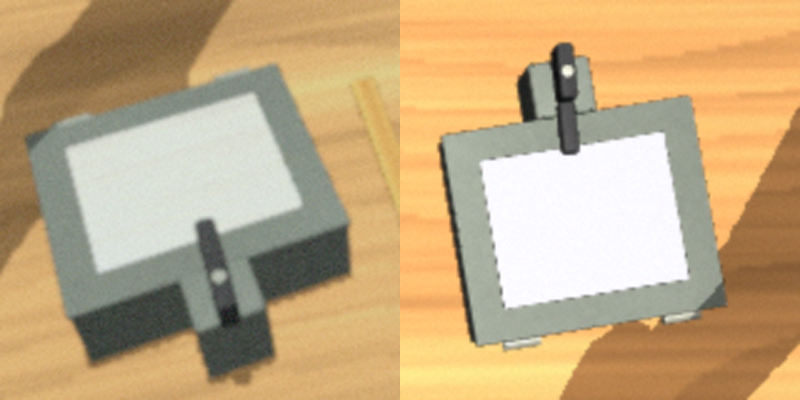

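The lid is flat and the pointer runs from the hub (567,71) to (569,152) over it. I'll work out the angle before handing in.

```bash
python3 - <<'E'
from h import *
T=np.load('pics/top4.npz');S=np.load('pics/scene4.npz')
t=lambda x,y:(330+(x-400)/2.5,100+y/2.5); s=lambda x,y:(160+x/2.5,140+y/2.5)
r=[]
for c,f,h,e in((T,t,(567,71),(569.5,153)),(S,s,(219,275),(205,221))):
    d=ray(c,*f(*h),100)[:2]-ray(c,*f(*e),84)[:2]; r.append(np.arctan2(d[1],d[0])-.14); print(np.hypot(*d),r[-1])
if all(abs(x)<.22 for x in r): print('finish',manip.finish_job())
E
```

```text
61.92529008951939 -0.079710665764481
56.553406943023774 -0.06135560192372737
the job is handed in; nothing more can be done
finish None
```

I shut the open case's lid and turned its turnbutton across it, then backed the arm clear and handed the job in. No verdict was given. The clock read about 9 s of the 40 s at the last check.

- **Lid:** I pressed it down with the closed fingers until it met its stop, with about 16 N at fingertip height 68 mm. The last pictures show it lying flat.
- **Turnbutton:** I pushed the pointer round from the side. Its final angle measured -0.08 rad in the top view and -0.06 rad in the scene view, against the 0.3 limit. That puts it at or near its -0.08 stop. The scene view's pointer length came out at 56.6 mm instead of 62 mm, so that reading is a little rough.
- **Latched case:** comparing the pictures from before and after showed no changed pixels around it.
- **Arm:** it ended well clear of both cases, with the contact force close to zero.

No check failed.

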